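Wedge the rocking stencil printer

ROBOT

A 6-joint arm with a two-finger parallel gripper is mounted at the origin on the work surface. World frame = base frame: x ahead of the robot, y to its left, z up, the work surface at z = 0. Lengths are in m, angles in rad, forces in N, time in s.
With the tool pointing down it reaches from about 0.35 to 0.775 m from the base axis. Payload 5.5 kg.
Tool frame: the origin (TCP) lies midway between the tips of the shut fingers; the grasp point (between the pads) lies behind it (env.grip_point_offset is the z of the grasp point in the tool frame, in m); z points along the fingers, y is the direction in which the jaws open and shut (so a half turn about z gives the same grasp; the last joint's range is limited). The gripper opens to 85 mm and grips with 20 to 120 N. Pads are 22 mm wide; open, the fingers measure 114 mm over their backs; the gripper's body (76 mm by 85 mm) begins 54 mm behind the grasp point. The pads swing forward as they close: fully open they stand 13 mm farther back than shut.
Start: joints at [-1.304, 0.313, 0.046, 1.304, 0, 1.431], TCP at [0.228, -0.528, 0.231] pointing down, gripper open.
Joint ranges: [-2.76, 2.76], [-0.86, 1.69], [-1.03, 1.26], [-2.2, 2.34], [-1.47, 1.5], [-3.14, 3.14]. Speed limits (rad/s): [2.57, 2.57, 3.14, 3.14, 3.14, 3.14].

INTERFACE

Orientations are given as a unit quaternion [w, x, y, z].
In Python, from workcell import env, viewer gives the robot as it stands. The module is installed in compiled form; this text tells all that it offers.
- The arm moves only by the shell command python3 -m inch 'ROWS' [OPENING] [FORCE]. ROWS is JSON, a list of rows, each a list of 2 entries, a list of its own where there are three numbers: the shift along the tool's x, y, z in m, then the turn about the tool's z in degrees. In form: [[[tx, ty, tz], spin], ...]. A call has 1 to 5 rows; each row is the pose to reach, as a shift and turn from the pose measured when the call began, along the tool's axes at that moment; what a row does not reach only later rows make up. A row lasts 1/12 s, in which the tool goes at most 41.7 mm and 7.16 degrees, less where a joint would pass 70% of its speed; a pose out of reach is approached as far as the arm can. A call with a gripper value outside its range is refused whole. OPENING is the closure, from 0 (fully open) to 1 (shut), set as the call begins (- or left out, the last holds). The fingers move at their own pace and stop on an object; FORCE is the grip in N (left out, the last holds). Time passes only in rows, so rows that repeat a pose let the fingers close. It gives the time, the measured TCP pose, the force and the opening at its end, in the units of the state.
- env.get_state(): the state, without advancing time (a new reading comes with each control period).
- viewer.read_camera(name): name is "scene" or "top" or "wrist"; returns a dict with "image" (384x512x3 uint8, red, green, blue), "depth" (384x512 float32, m along the optical axis (not along the pixel's ray), 0 where there is no reading), "vertical_fov" (degrees; the focal length in pixels is half the picture's height over the tangent of half this angle, whatever the lens; pixels are square), "cx", "cy" (the principal point, pixels), "R" (3x3) and "t" (3): a world point X has camera coordinates R X + t; the wrist camera has in their place "T_tool_cam" (4x4, takes a point from camera to tool coordinates, whose origin is the TCP and whose axes are the flange's). Camera axes: x right, y down, z forward; pixel columns grow to the right and rows downward; lengths in m; the calibration is good to about 2 mm. A picture is of the moment at which its call begins: read the wrist's pose just before it.
- env.hand_in(): hands the job in, once; it reports no verdict.
The state is a dict: "clock": time; "joint_pos": joint angles; "qvel": joint speeds; "tau": joint torques, N m; "tcp_pos": TCP position; "orientation": TCP orientation; "wrist_force": force on the tool from outside, world axes, zero at the start; "ft_torque": the same for the moment, N m; "finger_gap": finger opening in m.
Only numpy, scipy, OpenCV 4.12 (cv2) and the standard library are available. Lean on these libraries where they do the work, as an engineer would, in place of code of your own. Each camera call takes 0.05 s, during which the arm holds its last target. There are 200 camera calls.

TASK

The stencil printer rocks because one of its feet, the one under the green corner pad, is too short. With the fingertips, and without picking anything up, push the red wedge along the bench, thin end first, under that foot until the printer no longer rocks but is not jacked up out of level either, leaving the printer and the other things on the bench where they stand. Test it by pressing down firmly on the green pad, and finish while still holding the pad pressed, with the printer level, the wedge taking the load and the wedge itself no longer touched.

Things in the scene. Friction and masses are not known exactly. Their poses are not given: they have to be found in the camera images.
- printer: Loose stencil printer, about 2.4 kg: base board 240 (x) x 220 (y) mm, its underside 18 mm up, on four round black feet 22 mm wide, 95 mm (x) and 85 mm (y) from the middle. Black bars along y at x = -100 and +100 mm, tops 60 mm up; knobs to 76 mm on the -x bar; screws out to 158 mm on the -y side. Origin: its middle, at the level of the good soles; z upright when level. The +x +y foot is short.
- foot_point (a point): Point on the short foot's axis (+95, +85 mm in the printer's frame) at the level of the good feet's soles, so at bench height when level. Left alone the printer stands level on the other three feet and the short foot's sole hangs 4 to 8 mm above this point (differs each time). The outer rim of the sole, 11 mm from the axis, is what lands on the wedge's slope.
- press_pad (a point): Middle of the top of the green pad, 30 x 30 mm, on the +x +y corner, 62 mm above foot_point. Unwedged, about 3 N down on it tips the printer about the diagonal of the neighbouring feet (127 mm away) until the short foot meets the bench: the pad sinks 4 to 8 mm, and comes back when let go. A firm press is about 10 N; on a fitting wedge the pad then sinks under 1 mm.
- wedge: Loose red plastic wedge lying flat, 80 long, 50 wide, about 50 g; thickness grows evenly from 2.5 mm at the nose to 14.5 mm at the flat upright back. Origin: middle of the underside; +x points to the nose (+40 mm), z up. It starts beside the printer's +y side, nose roughly towards the short foot. Sliding it takes under 1 N; once it begins to lift the foot the push rises to about 3 N.
- wedge_nose (a point): Middle of the lower edge of the wedge's thin nose.
- wedge_back (a point): Middle of the lower edge of the wedge's flat back, where to push; the back is 14.5 mm high.
- solvent: Bystander: loose white bottle with blue cap, 52 mm diameter, 150 mm high, upright, nearer to the robot than the wedge. Origin: centre of its underside.
- reel: Bystander: loose blue tape reel lying flat, 72 mm diameter, 14 mm high, beyond the wedge. Origin: centre of its underside.
- board: Bystander: loose green circuit board lying flat, 100 x 65 x 4 mm with chips up to 7 mm, to the left. Origin: centre of its underside.
Not all that is in view belongs to the job. Several things have the shape of the wedge; the one meant has the colours described above.

How it is judged:
By the outcome, as a careful person would: the job done as asked, in the order asked, and still so for the second after the job is handed in, while the arm keeps its last pose, push and grip.
It also fails if it takes over 51 s, if anything falls off the work surface, if the arm or the gripper's body presses on something with over 40 N, if the wrist force passes 120 N, or if a joint passes its speed limit or range.

## Working session

There is one attempt and no reset: what is moved stays moved. The work goes in short steps, Python scripts to look and compute and a shell command to move; the robot and the scene stay as the last step left them, time stands still between calls to the robot, and variables do not carry over. Pictures are saved under pics/ and viewed, on a budget of 10 in all, crops included, one or two more only if the job needs it, and the job is handed in when it is done.

```bash
mkdir -p pics
cat > h.py <<'E'
import numpy as np, cv2
from workcell import env, viewer
from scipy.spatial.transform import Rotation as Rn
def cloud(name):
    s=env.get_state(); c=viewer.read_camera(name)
    d=c["depth"]; h,w=d.shape; f=h/2/np.tan(np.radians(c["vertical_fov"])/2)
    u,v=np.meshgrid(np.arange(w),np.arange(h))
    P=np.stack([(u-c["cx"])/f*d,(v-c["cy"])/f*d,d],-1)
    if name=="wrist":
        q=s["orientation"]; R=Rn.from_quat([q[1],q[2],q[3],q[0]]).as_matrix()
        T=np.array(c["T_tool_cam"]); P=(P@T[:3,:3].T+T[:3,3])@R.T+s["tcp_pos"]
    else: P=(P-c["t"])@np.array(c["R"])
    return c["image"],P,d>0
def save(n,im): cv2.imwrite("pics/"+n,im[...,::-1])
E
python3 - <<'E'
from h import *
s=env.get_state();print(s, env.grip_point_offset)
for n in("top","scene"):
    im,P,ok=cloud(n); np.savez(n,im=im,P=P,ok=ok); save(n+".png",im)
E
```

```text
{'clock': 0.0, 'joint_pos': array([-1.30360220e+00,  3.14020129e-01,  4.49904016e-02,  1.30359092e+00,
       -1.83913249e-05,  1.43119261e+00]), 'qvel': array([-0.00031799, -0.00045151, -0.00012833, -0.00067746, -0.00028967,
        0.00011874]), 'tau': array([-2.20888701e-04, -4.80617201e+01,  2.98540163e+01,  1.88584614e-02,
       -2.32278690e-04,  4.70221579e-06]), 'tcp_pos': array([ 0.22736071, -0.52759335,  0.23040231]), 'orientation': array([-9.09717930e-04,  9.79385247e-01,  2.01999270e-01, -6.73289047e-05]), 'wrist_force': array([0.26695426, 0.87620016, 0.63859933]), 'ft_torque': array([ 0.01204113, -0.01312395,  0.00953053]), 'finger_gap': 0.08531578415974758} -0.0187
```

View pics/top.png

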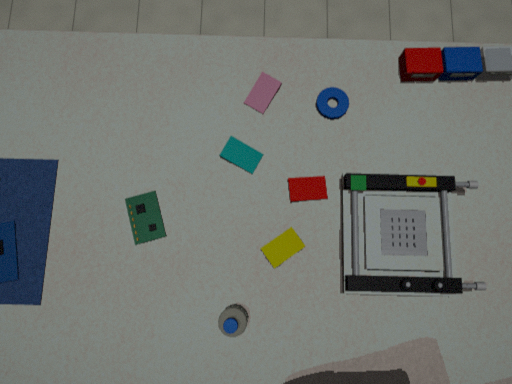

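View pics/scene.png

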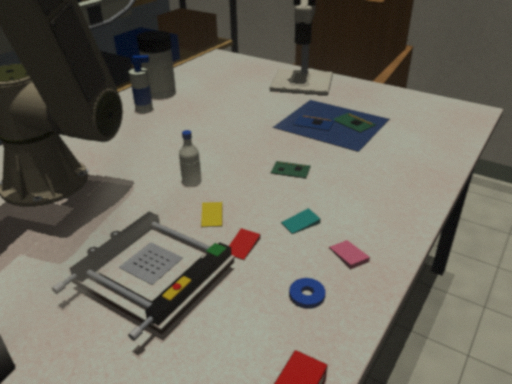

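The top view (up = +x, left = +y) shows the red wedge at about (308,189), the green pad at (358,182), the printer at (400,232), the reel at (333,103), the bottle at (233,320) and the board at (146,217). The other wedges are decoys.

Run:
```python
from h import *
z=np.load("top.npz");im,P,ok=z["im"],z["P"],z["ok"]
hsv=cv2.cvtColor(im,cv2.COLOR_RGB2HSV)
def blob(n,x0,x1,y0,y1,m):
    M=np.zeros(ok.shape,bool);M[y0:y1,x0:x1]=m[y0:y1,x0:x1];M&=ok
    Q=P[M];r=cv2.minAreaRect((Q[:,:2]*1000).astype(np.float32))
    print(n,M.sum(),Q.mean(0).round(4),"z",np.percentile(Q[:,2],[2,50,98]).round(4),"rect",np.round(r[0],1),np.round(r[1],1),round(r[2],1),cv2.boxPoints(r).round(0).tolist());return Q
S=hsv[...,1]>120;H=hsv[...,0]
Q=blob("wedge",280,335,168,210,S&((H<8)|(H>172)))
A=np.c_[Q[:,:2],np.ones(len(Q))];k=np.linalg.lstsq(A,Q[:,2],rcond=None)[0];print("slope",k,np.degrees(np.arctan2(-k[1],-k[0])))
blob("pad",345,372,170,195,(H>40)&(H<85)&(hsv[...,1]>80))
dark=hsv[...,2]<60
blob("bar+",340,460,168,195,P[...,2]>.052)
blob("bar-",340,465,270,300,(P[...,2]>.052)&(P[...,2]<.066))
blob("reel",310,355,80,125,S&(H>100)&(H<125))
blob("bottle",210,255,295,345,P[...,2]>.1)
t=P[320:380,100:200][ok[320:380,100:200]];print("table",np.median(P[210:250,180:230][ok[210:250,180:230]],0), P[205,308])
```

```text
wedge 868 [0.599  0.0678 0.0093] z [0.002  0.0093 0.0164] rect [600.4  67.1] [53.1 80.9] 6.7 [[569.0, 104.0], [579.0, 24.0], [632.0, 30.0], [622.0, 110.0]]
slope [-0.02519398  0.14767088  0.01434802] -80.31804545971528
pad 272 [ 0.6025 -0.0264  0.0624] z [0.0585 0.0626 0.0656] rect [603.  -26.1] [33.1 49.4] 1.3 [[586.0, -2.0], [587.0, -51.0], [620.0, -50.0], [619.0, -1.0]]
bar+ 1772 [ 0.6043 -0.1099  0.0617] z [0.0536 0.0615 0.0682] rect [ 600.8 -117.2] [ 41.5 231.6] 0.1 [[580.0, -1.0], [580.0, -233.0], [622.0, -233.0], [621.0, -1.0]]
bar- 1706 [ 0.4074 -0.1063  0.0606] z [0.0535 0.061  0.0638] rect [ 411.9 -114.5] [ 43.1 228.2] 1.3 [[388.0, -1.0], [393.0, -229.0], [436.0, -228.0], [431.0, 0.0]]
reel 702 [0.7898 0.0143 0.0146] z [0.011  0.0147 0.0181] rect [790.2  14.2] [69.1 69.9] 37.0 [[742.0, 21.0], [784.0, -34.0], [839.0, 7.0], [797.0, 63.0]]
bottle 487 [0.3369 0.21   0.1235] z [0.1005 0.1115 0.1524] rect [334.3 211.3] [42.2 43.9] 15.0 [[308.0, 227.0], [320.0, 185.0], [360.0, 195.0], [349.0, 238.0]]
table [5.07971988e-01 2.80325310e-01 4.36583158e-04] [0.56427532 0.065518   0.00294397]
```

```bash
cat > g.py <<'E'
# tool-frame shift and spin to world target x y z and yaw (deg) of the tool's x axis
import sys; from h import *
t=np.array([float(a) for a in sys.argv[1:4]]); s=env.get_state(); q=s["orientation"]
R=Rn.from_quat([q[1],q[2],q[3],q[0]]).as_matrix()
psi=np.degrees(np.arctan2(R[1,0],R[0,0])); dp=(float(sys.argv[4])-psi+180)%360-180
print("shift",(R.T@(t-s["tcp_pos"])).round(4),"spin",round(-dp,2),"| psi",round(psi,2),"tcp",s["tcp_pos"].round(4),"F",s["wrist_force"].round(2),"t",round(s["clock"],2),"gap",round(s["finger_gap"],3))
E
python3 -m inch '[[[0.6,-0.46,0],-73],[[0.6,-0.46,0],-73],[[0.6,-0.46,0],-73],[[0.6,-0.46,0],-73],[[0.6,-0.46,0],-73]]' 1 20; python3 g.py .594 .137 .2 97
```

```text
clock: 0.52
tcp_pos: [0.3293, -0.3443, 0.2309]
orientation: [-0.001, 0.869, 0.496, 0.0]
wrist_force: [-0.0, 0.2, -0.1]
finger_gap: 0.0257
shift [ 0.549  -0.017   0.0316] spin -37.58 | psi 59.42 tcp [ 0.3293 -0.3443  0.2309] F [-0.03  0.24 -0.06] t 0.52 gap 0.026
```

```bash
python3 -m inch '[[[0.549,-0.017,0],-37.6],[[0.549,-0.017,0],-37.6],[[0.549,-0.017,0],-37.6],[[0.549,-0.017,0],-37.6],[[0.549,-0.017,0],-37.6]]'; python3 g.py .594 .150 .2 97
```

```text
clock: 0.93
tcp_pos: [0.4296, -0.1615, 0.2313]
orientation: [-0.001, 0.674, 0.739, 0.0]
wrist_force: [1.2, -0.0, 0.0]
finger_gap: 0.0004
shift [0.2951 0.1923 0.0317] spin -1.73 | psi 95.27 tcp [ 0.4296 -0.1615  0.2313] F [ 1.19 -0.04  0.04] t 0.93 gap 0.0
```

```bash
python3 -m inch '[[[0.313,0.21,0],-3],[[0.313,0.21,0],-3],[[0.313,0.21,0],-3],[[0.313,0.21,0],-3],[[0.313,0.21,0],-3]]' | head -0; python3 g.py .594 .150 .2 97
```

```text
shift [0.1175 0.0829 0.0315] spin 1.28 | psi 98.28 tcp [0.529  0.0217 0.2314] F [ 0.53 -0.99 -0.28] t 1.35 gap 0.0Exception ignored on flushing sys.stdout:
BrokenPipeError: [Errno 32] Broken pipe
```

```bash
python3 -m inch '[[[0.118,0.083,0.03],1.3],[[0.118,0.083,0.03],1.3],[[0.118,0.083,0.03],1.3],[[0.118,0.083,0.03],1.3],[[0.118,0.083,0.03],1.3]]'; python3 g.py .594 .137 .006 97
python3 - <<'E'
from h import *
im,P,ok=cloud("wrist");save("w1.png",im);np.savez("w1",im=im,P=P,ok=ok)
E
```

```text
clock: 1.77
tcp_pos: [0.5945, 0.1549, 0.1988]
orientation: [-0.002, 0.661, 0.751, -0.0]
wrist_force: [-0.7, -0.6, 0.2]
finger_gap: 0.0001
shift [-0.0182 -0.0022  0.1927] spin 0.28 | psi 97.28 tcp [0.5945 0.1549 0.1988] F [-0.73 -0.64  0.19] t 1.77 gap 0.0
```

View pics/w1.png

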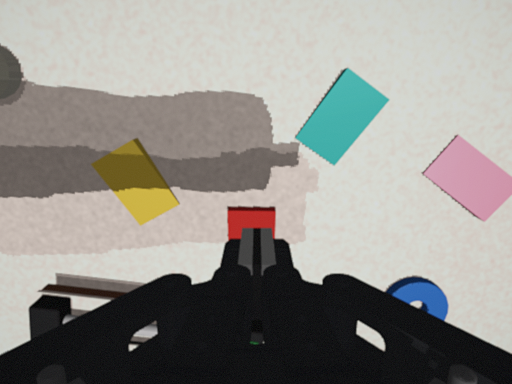

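The wrist view shows the back of the red wedge at rows 207–240, columns 228–275, square to the fingers. I'll measure that edge.

Run:
```python
from h import *
z=np.load("w1.npz");im,P,ok=z["im"],z["P"],z["ok"];hsv=cv2.cvtColor(im,cv2.COLOR_RGB2HSV)
M=(hsv[...,1]>150)&((hsv[...,0]<8)|(hsv[...,0]>172))&ok; M[:195]=0;M[245:]=0;M[:,:220]=0;M[:,285:]=0
for r in (208,211,214,220,226): 
  c=np.where(M[r])[0]; print(r,c.min(),c.max(),P[r,c.min()].round(4),P[r,c[len(c)//2]].round(4),P[r,c.max()].round(4))
top=[]
for c in range(232,273,4):
  r=np.where(M[:,c]&(P[...,c,2]>.011))[0]; top.append(P[r.min()+1,c])
top=np.array(top);k=np.polyfit(top[:,0],top[:,1],1);print(top.round(4).tolist(),np.degrees(np.arctan(k[0])))
```

```text
208 229 273 [0.5724 0.1044 0.0085] [0.5952 0.1068 0.007 ] [0.618  0.1095 0.0063]
211 228 274 [0.572  0.1032 0.0146] [0.5954 0.1062 0.0147] [0.6187 0.1093 0.0151]
214 228 274 [0.5723 0.0997 0.0139] [0.5958 0.1028 0.0142] [0.6192 0.1059 0.0145]
220 228 274 [0.573  0.0929 0.0133] [0.5966 0.0957 0.0127] [0.6203 0.0987 0.0127]
226 229 274 [0.5747 0.0858 0.0119] [0.5985 0.0889 0.0119] [0.6213 0.0921 0.0126]
[[0.5759, 0.1045, 0.014], [0.5801, 0.1042, 0.0145], [0.5842, 0.1045, 0.0142], [0.5883, 0.1054, 0.0152], [0.5924, 0.1053, 0.0134], [0.5964, 0.1065, 0.0151], [0.6005, 0.1066, 0.014], [0.6044, 0.1085, 0.0149], [0.6087, 0.1074, 0.0132], [0.6126, 0.1085, 0.0151], [0.6168, 0.1086, 0.0138]] 6.830584610501438
```

```bash
python3 -m inch '[[[-0.018,-0.001,0.19],0.3],[[-0.018,-0.001,0.19],0.3],[[-0.018,-0.001,0.19],0.3],[[-0.018,-0.001,0.19],0.3],[[-0.018,-0.001,0.19],0.3]]'; python3 -m inch '[[[0,0,0.0],0],[[0,0,0.0],0]]' ; python3 g.py .594 .119 .007 97
```

```text
clock: 2.23
tcp_pos: [0.5912, 0.133, 0.0057]
orientation: [-0.003, 0.664, 0.748, -0.003]
wrist_force: [-0.7, -0.1, 0.4]
finger_gap: -0.0004
clock: 2.4
tcp_pos: [0.5888, 0.1315, 0.0043]
orientation: [-0.005, 0.665, 0.747, -0.005]
wrist_force: [0.2, -0.1, 1.0]
finger_gap: -0.0001
shift [-0.013   0.0037 -0.0028] spin -0.3 | psi 96.7 tcp [0.5888 0.1315 0.0043] F [ 0.19 -0.08  0.98] t 2.4 gap -0.0
```

```bash
python3 -m inch '[[[-0.003,0.006,-0.003],-0.3],[[-0.008,0.006,-0.003],-0.3],[[-0.012,0.006,-0.003],-0.3],[[-0.012,0.006,-0.003],-0.3]]' ; python3 g.py .595 .10 .007 97
```

```text
clock: 2.73
tcp_pos: [0.5981, 0.1194, 0.0093]
orientation: [-0.004, 0.663, 0.749, -0.004]
wrist_force: [0.2, 0.0, 0.3]
finger_gap: -0.0002
shift [-0.0189 -0.0054  0.0024] spin -0.06 | psi 96.94 tcp [0.5981 0.1194 0.0093] F [0.23 0.03 0.25] t 2.73 gap -0.0
```

```bash
python3 -m inch '[[[-0.003,-0.003,0.002],0],[[-0.009,-0.002,0.002],1],[[-0.015,-0.001,0.002],2],[[-0.021,0,0.002],3],[[-0.026,0,0.002],3.5]]' ; python3 g.py .600 .07 .007 92
```

```text
clock: 3.15
tcp_pos: [0.6016, 0.0929, 0.0074]
orientation: [-0.003, 0.686, 0.727, -0.004]
wrist_force: [0.7, 1.4, 1.0]
finger_gap: -0.0002
shift [-0.0227 -0.0029  0.0004] spin 1.35 | psi 93.35 tcp [0.6016 0.0929 0.0074] F [0.68 1.38 1.03] t 3.15 gap -0.0
```

Run:
```python
from h import *
im,P,ok=cloud("scene");save("s2.png",cv2.resize(im[190:310,150:330],None,fx=4,fy=4))
hsv=cv2.cvtColor(im,cv2.COLOR_RGB2HSV)
M=(hsv[...,1]>130)&((hsv[...,0]<8)|(hsv[...,0]>172))&ok&(P[...,2]<.022)&(abs(P[...,0]-.6)<.06)&(P[...,1]>-.06)&(P[...,1]<.13)
Q=P[M];r=cv2.minAreaRect((Q[:,:2]*1000).astype(np.float32));print(M.sum(),cv2.boxPoints(r).round(0).tolist(),r)
```

```text
432 [[567.0, 82.0], [572.0, -14.0], [630.0, -11.0], [626.0, 85.0]] ((598.83935546875, 35.341773986816406), (58.12689208984375, 96.26409912109375), 2.754147529602051)
```

View pics/s2.png

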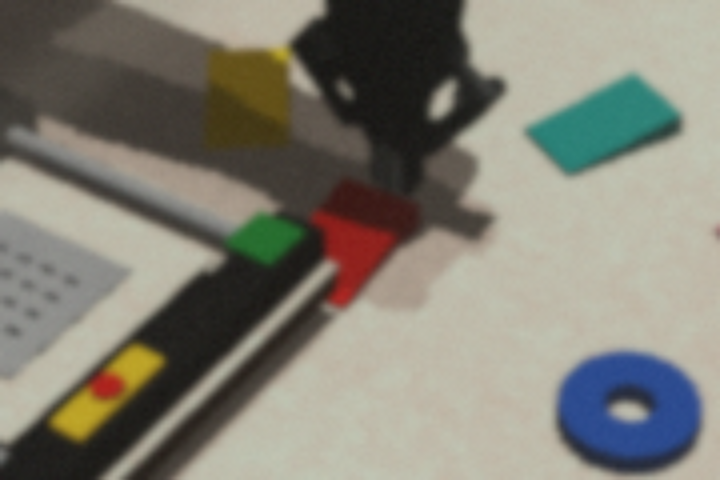

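The wedge moved flush with the fingers, at heading about -87° and with its nose at about y = 0.002, lined up with the foot. I'll carry on.

```bash
python3 -m inch '[[[-0.006,-0.001,0],0.5],[[-0.012,-0.001,0],1],[[-0.018,-0.001,0],1],[[-0.021,-0.001,0],1],[[-0.021,-0.001,0],1]]' ; python3 g.py .602 .04 .007 92
python3 -m inch '[[[-0.002,0,0],0],[[-0.003,0,0],0],[[-0.004,0,0],0],[[-0.005,0,0],0]]' |egrep "tcp|wrist"
python3 -m inch '[[[-0.002,0,0],0],[[-0.003,0,0],0],[[-0.004,0,0],0],[[-0.005,0,0],0]]' |egrep "tcp|wrist"; python3 g.py .602 .04 .007 92
```

```text
clock: 3.62
tcp_pos: [0.6018, 0.0699, 0.0072]
orientation: [-0.003, 0.693, 0.721, -0.004]
wrist_force: [-0.1, 1.1, -0.3]
finger_gap: 0.0
shift [-0.0299 -0.0009  0.0002] spin 0.24 | psi 92.24 tcp [0.6018 0.0699 0.0072] F [-0.14  1.08 -0.3 ] t 3.62 gap 0.0
tcp_pos: [0.6019, 0.065, 0.0072]
wrist_force: [0.2, 0.5, -1.0]
tcp_pos: [0.6021, 0.06, 0.0072]
wrist_force: [0.1, 1.1, 1.1]
shift [-0.02   -0.0009  0.0002] spin 0.26 | psi 92.26 tcp [0.6021 0.06   0.0072] F [0.15 1.14 1.09] t 4.28 gap 0.0
```

```bash
for i in 1; do python3 -m inch '[[[-0.001,0,0],0],[[-0.002,0,0],0]]' |egrep "tcp|wrist"; done
python3 -m inch '[[[-0.001,0,0],0],[[-0.002,0,0],0]]' |egrep "tcp|wrist"
python3 -m inch '[[[-0.001,0,0],0],[[-0.002,0,0],0]]' |egrep "tcp|wrist"
python3 -m inch '[[[-0.001,0,0],0],[[-0.002,0,0],0]]' |egrep "tcp|wrist"
```

```text
tcp_pos: [0.6022, 0.0579, 0.0072]
wrist_force: [0.1, 0.2, 0.3]
tcp_pos: [0.6023, 0.0558, 0.0072]
wrist_force: [0.2, -0.9, 0.4]
tcp_pos: [0.6024, 0.0537, 0.0072]
wrist_force: [0.3, 0.2, 0.4]
tcp_pos: [0.6024, 0.0516, 0.0071]
wrist_force: [-0.3, 0.5, -0.2]
```

```bash
python3 -m inch '[[[-0.001,0,0],0],[[-0.002,0,0],0]]' |egrep "tcp|wrist"
python3 -m inch '[[[0,0,0],0]]' |egrep "tcp|wrist"
python3 -m inch '[[[-0.001,0,0],0],[[-0.002,0,0],0]]' |egrep "tcp|wrist"
python3 -m inch '[[[0,0,0],0]]' |egrep "tcp|wrist"
```

```text
tcp_pos: [0.6025, 0.0494, 0.0072]
wrist_force: [-0.1, 0.4, 0.7]
tcp_pos: [0.6025, 0.0492, 0.0072]
wrist_force: [0.5, 0.8, 0.2]
tcp_pos: [0.6026, 0.0472, 0.0072]
wrist_force: [0.3, 0.7, -0.0]
tcp_pos: [0.6027, 0.047, 0.0072]
wrist_force: [0.6, 0.2, -0.4]
```

```bash
python3 -m inch '[[[-0.001,0,0],0],[[-0.002,0,0],0]]' |egrep "tcp|wrist"
python3 -m inch '[[[0,0,0],0]]' |egrep "wrist"
python3 -m inch '[[[-0.001,0,0],0],[[-0.002,0,0],0]]' |egrep "tcp|wrist"
python3 -m inch '[[[0,0,0],0]]' |egrep "wrist"
python3 - <<'E'
from h import *
im,P,ok=cloud("scene");save("s3.png",cv2.resize(im[190:310,150:330],None,fx=4,fy=4))
E
```

```text
tcp_pos: [0.6027, 0.0455, 0.0072]
wrist_force: [0.3, 4.1, 0.5]
wrist_force: [0.8, -1.2, -0.0]
tcp_pos: [0.6027, 0.0447, 0.0072]
wrist_force: [-1.0, 7.7, -0.9]
wrist_force: [0.3, -0.1, -0.3]
```

View pics/s3.png

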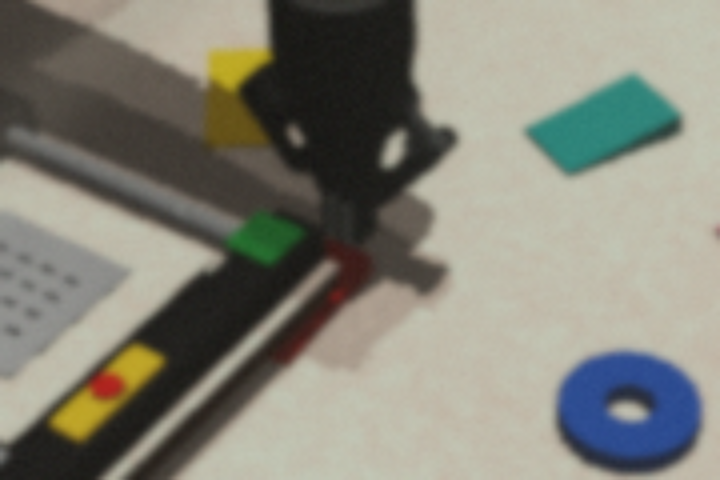

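The push force rose at TCP y ≈ 0.0465, and the wedge is under the corner. I'll back off and test it on the pad.

```bash
python3 -m inch '[[[0.025,0,0],0],[[0.03,0,-0.01],0],[[0.03,0,-0.05],0],[[0.03,0,-0.09],0],[[0.03,0,-0.09],0]]' |egrep "tcp|wrist"
python3 g.py .6025 -.026 .10 92
```

```text
tcp_pos: [0.6074, 0.0741, 0.1058]
wrist_force: [1.6, -0.3, 1.2]
shift [-0.0999 -0.009   0.0058] spin 0.35 | psi 92.35 tcp [0.6074 0.0741 0.1058] F [ 1.55 -0.34  1.18] t 6.42 gap 0.0
```

```bash
python3 -m inch '[[[-0.04,-0.004,0],0],[[-0.08,-0.008,0.005],0],[[-0.1,-0.009,0.02],0.3],[[-0.1,-0.009,0.035],0.3],[[-0.1,-0.009,0.035],0.3]]' |egrep "tcp|wrist"
python3 g.py .6025 -.026 .066 92
```

```text
tcp_pos: [0.6009, -0.0281, 0.0686]
wrist_force: [-0.6, 0.3, -1.2]
shift [0.002  0.0017 0.0026] spin -0.12 | psi 91.88 tcp [ 0.6009 -0.0281  0.0686] F [-0.6   0.27 -1.21] t 6.83 gap 0.0
```

```bash
python3 -m inch '[[[0.002,0.0015,0.001],0],[[0.002,0.0015,0.003],0],[[0.002,0.0015,0.003],0]]' |egrep "tcp|wrist"
for z in 1; do :; done
python3 -m inch '[[[0,0,0.001],0],[[0,0,0.001],0]]' |egrep "tcp|wrist"
python3 -m inch '[[[0,0,0.001],0],[[0,0,0.001],0]]' |egrep "tcp|wrist"
python3 -m inch '[[[0,0,0.001],0],[[0,0,0.001],0]]' |egrep "tcp|wrist"
python3 -m inch '[[[0,0,0.001],0],[[0,0,0.001],0]]' |egrep "tcp|wrist"
```

```text
tcp_pos: [0.6026, -0.0255, 0.066]
wrist_force: [0.6, -0.2, 0.8]
tcp_pos: [0.6031, -0.0248, 0.0656]
wrist_force: [0.9, -0.9, 0.2]
tcp_pos: [0.6033, -0.0243, 0.0648]
wrist_force: [0.2, 0.4, -0.4]
tcp_pos: [0.6034, -0.0242, 0.0638]
wrist_force: [0.1, 0.1, -0.1]
tcp_pos: [0.6033, -0.0242, 0.0627]
wrist_force: [-0.6, 0.4, 0.3]
```

```bash
python3 -m inch '[[[0,0,0.0005],0],[[0,0,0.0007],0]]' |egrep "tcp|wrist"
python3 -m inch '[[[0,0,0.0005],0],[[0,0,0.0007],0]]' |egrep "tcp|wrist"
python3 -m inch '[[[0,0,0.0005],0],[[0,0,0.001],0]]' |egrep "tcp|wrist"
python3 -m inch '[[[0,0,0.001],0],[[0,0,0.001],0]]' |egrep "tcp|wrist"
```

```text
tcp_pos: [0.6033, -0.0242, 0.0621]
wrist_force: [-0.9, -0.0, 1.3]
tcp_pos: [0.6033, -0.0242, 0.0621]
wrist_force: [-1.9, -0.4, 6.1]
tcp_pos: [0.6033, -0.0242, 0.0619]
wrist_force: [-3.7, 1.0, 11.7]
tcp_pos: [0.6033, -0.0242, 0.062]
wrist_force: [-3.6, 0.4, 8.2]
```

```bash
python3 -m inch '[[[0,-0.0003,0.0013],0],[[0,-0.0003,0.0013],0],[[0,-0.0003,0.0013],0],[[0,-0.0003,0.0013],0]]' |egrep "tcp|wrist"
python3 - <<'E'
from h import *
z=np.load("scene.npz");im0,P0,k0=z["im"],z["P"],z["ok"]
im,P,ok=cloud("scene");print(env.get_state()["wrist_force"].round(2),env.get_state()["tcp_pos"].round(4))
save("s4.png",cv2.resize(im[180:360,50:320],None,fx=2.9,fy=2.9))
a=cv2.cvtColor(im0,cv2.COLOR_RGB2GRAY).astype(np.float32);b=cv2.cvtColor(im,cv2.COLOR_RGB2GRAY).astype(np.float32)
# image shift of printer (yellow panel; platen) and bystander patches
for n,(r0,r1,c0,c1) in dict(panel=(260,320,130,205),platen=(235,280,115,180),reel=(270,315,280,335),board=(155,185,265,315),platenfar=(290,345,50,150)).items():
    print(n,np.round(cv2.phaseCorrelate(a[r0:r1,c0:c1],b[r0:r1,c0:c1]),2))
for n,(r0,r1,c0,c1) in dict(platen=(245,275,130,165),barfar=(275,300,165,190)).items():
    m=(k0&ok)[r0:r1,c0:c1];print(n,np.median(P0[r0:r1,c0:c1][m],0).round(4),np.median(P[r0:r1,c0:c1][m],0).round(4))
hsv=cv2.cvtColor(im,cv2.COLOR_RGB2HSV)
# level: plane fit of the white base/platen before/after
for X in (P0,P):
    m=(k0&ok)&(X[...,0]>.45)&(X[...,0]<.56)&(X[...,1]>-.17)&(X[...,1]<-.05)&(X[...,2]<.05)&(X[...,2]>.015)
    Q=X[m];A=np.c_[Q[:,:2]-[.506,-.108],np.ones(len(Q))];print(m.sum(),np.linalg.lstsq(A,Q[:,2],rcond=None)[0].round(4))
E
```

```text
tcp_pos: [0.6033, -0.0242, 0.062]
wrist_force: [-1.8, 0.6, 8.7]
[-3.04  0.89  9.57] [ 0.6033 -0.0242  0.062 ]Traceback (most recent call last):
  File "<stdin>", line 8, in <module>
    return _wrapfunc(a, 'round', decimals=decimals, out=out)
    return _wrapit(obj, method, *args, **kwds)
    conv = _array_converter(obj)
ValueError: setting an array element with a sequence. The requested array has an inhomogeneous shape after 1 dimensions. The detected shape was (2,) + inhomogeneous part.
```

View pics/s4.png

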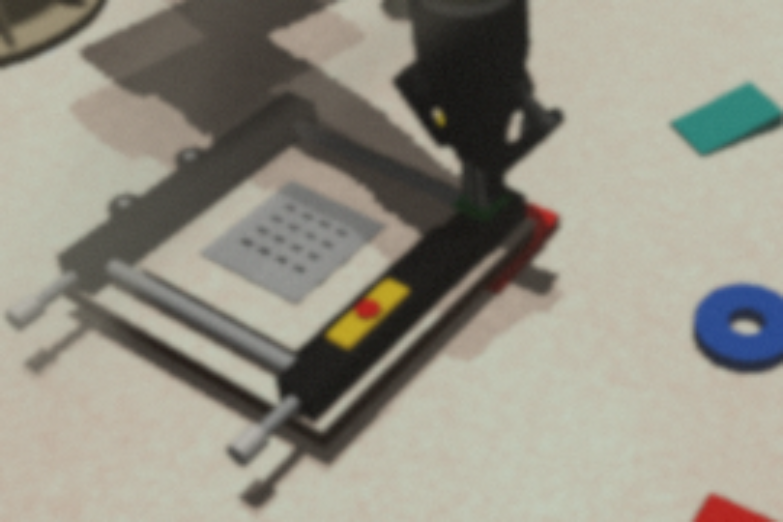

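The fingers are on the green pad, and the red wedge sits under the corner with its back end visible at about (540,218). I'll run the numeric check once more for shift and level.

Run:
```python
from h import *
z=np.load("scene.npz");im0,P0,k0=z["im"],z["P"],z["ok"]
im,P,ok=cloud("scene");s=env.get_state();print(s["wrist_force"].round(2),s["tcp_pos"].round(4),s["clock"])
a=cv2.cvtColor(im0,cv2.COLOR_RGB2GRAY).astype(np.float32);b=cv2.cvtColor(im,cv2.COLOR_RGB2GRAY).astype(np.float32)
for n,(r0,r1,c0,c1) in dict(panel=(260,320,130,205),reel=(270,315,280,335),board=(155,185,265,315),screws=(290,345,50,150)).items():
    d=cv2.phaseCorrelate(a[r0:r1,c0:c1],b[r0:r1,c0:c1]);print(n,np.round(d[0],2),round(d[1],2))
for X in (P0,P):
    m=(k0&ok)&(P0[...,0]>.45)&(P0[...,0]<.56)&(P0[...,1]>-.17)&(P0[...,1]<-.05)&(P0[...,2]<.05)&(P0[...,2]>.015)&(P[...,2]<.05)
    Q=X[m];A=np.c_[Q[:,:2]-[.506,-.108],np.ones(len(Q))];print(m.sum(),np.linalg.lstsq(A,Q[:,2],rcond=None)[0].round(4))
```

```text
[-3.39  0.45  9.07] [ 0.6033 -0.0242  0.062 ] 8.85
panel [ 0.41 -0.08] 0.97
reel [-0.17  0.47] 0.94
board [-0.1  -0.01] 1.06
screws [ 0.05 -0.01] 1.02
1556 [ 0.0002 -0.0003  0.0484]
1556 [ 0.0018 -0.0028  0.0484]
```

```bash
python3 -m inch '[[[0,-0.0005,0.0016],0],[[0,-0.0005,0.0016],0],[[0,-0.0005,0.0016],0],[[0,-0.0005,0.0016],0],[[0,-0.0005,0.0016],0]]' |egrep "clock|tcp|wrist"
python3 -c "from workcell import env;print(env.get_state()['wrist_force']);env.hand_in()"
```

```text
clock: 9.27
tcp_pos: [0.6033, -0.0242, 0.0619]
wrist_force: [-2.8, 0.7, 11.1]
[-2.81502409  0.66232942 11.07332273]
the job is handed in; nothing more can be done
```

I pushed the red wedge nose-first under the short foot with the shut fingertips until the push force rose sharply. I then backed off, pressed the green pad, and handed the job in at 9.3 s with the pad still held at about 11 N.

**Last checks**
- **Rocking:** the pad was met at 62.1 mm and stood at 61.9 mm under about 11 N. It sank about 0.2 mm, against 4–8 mm unwedged.
- **Level:** the pad height matches the nominal 62 mm. The camera plane fit changed by less than 0.003 rad, which is within its noise.
- **Other things:** the printer, reel and circuit board shifted less than 0.5 pixel in the scene view. I did not re-measure the bottle, but the arm stayed clear of it.
- **Wedge:** it was not touched during the press.

**Not quite clean**
- The push force briefly read about 7.7 N at the end, more than the 3 N expected. Neither the level nor the shift check showed any effect from it.
- A sideways force of about 3 N remained on the pad during the final press.

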